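# Set a piston under the ratchet presser

### The job

Set the piston under the ratchet presser: pull the toothed rail up past its pawl by the T-handle until you feel it come up against the rubber buffer of its top stop, without squashing the buffer hard, and let the pawl hold it. Then push the carriage with the piston fully home under the raised foot, and press the pawl's tail down gently until the rail has sunk and the foot rests on the piston; let the pawl spring back. Keep the piston standing in its nest and leave the other things where they lie.

Things in the scene. Friction and masses are not known exactly. Their poses are not given: they have to be found in the camera images.
- stand: Grey presser stand fixed to the worktop; position and yaw vary. Origin on the worktop under the axis of the toothed rail. z up; -x: side of the presser foot (towards the robot); +y: side of the carriage track (x = -65 mm, out to y = +230 mm, 12 mm high); -y: side of the pawl. A column (26 x 36 mm, 196 mm high) stands just behind the rail (+x).
- rail (a joint): Travel (m) of the vertical toothed rail, 0 at the bottom, up positive; about 0.35 kg, damped: freed it sinks by itself at about 40 mm/s. Teeth (12 mm pitch) rest on the pawl at 2, 14, 26, 38, 50, 62 mm; pulled up it clicks past the pawl, with up to 6 N drag a tooth. Starts at 2 or 14 mm. Reads about 28 mm with the foot on the piston; foot clears the piston above 32 mm.
- t_handle (a point): Centre of the black T-handle on top of the rail: a bar 64 mm long along the stand's y axis, 14 mm wide (x), 16 mm high, on a 10 mm round stem. At 230 mm above the worktop when the rail is at 0, it goes up with the rail.
- foot (a point): Centre of the underside of the round presser foot (44 mm across, 8 mm thick) that the rail carries on an arm, 65 mm in front of the rail (stand x = -65 mm, y = 0); 46 mm above the worktop when the rail is at 0.
- stop_clamp: Dark steel top-stop clamp on the upper column (22 mm high). Origin on the rail axis, level with its underside, 163 mm above the worktop. From it hangs a rubber buffer (16 mm across, facing down, 2 N per mm, bottoms at 11 mm; over 18 N squashes it), met by a lug on the rail's +y side. Its set screw is set anew each time: contact comes at 52 to 66 mm of rail travel and has to be felt.
- pawl (a joint): Angle (rad) of the sprung pawl: 0 in the teeth, growing as its tail is pressed down (end stop 0.40). Clear of the teeth above about 0.18 rad. Its spring asks about 1 N on the tail pad at first and 3 N at 0.40, and brings it back when let go.
- pawl_pad (a point): Top centre of the flat pad (24 x 32 mm) at the end of the pawl's tail, 116 mm from the rail on the stand's -y side, 66 mm above the worktop when the pawl is in the teeth. The pivot (along stand x) is 90 mm from it towards the rail. Pressed down 16 mm it frees the teeth; the end stop comes at 35 mm. More than 20 N on it is too much.
- carriage (a joint): Travel of the aluminium carriage along its track in m: 0 drawn out, 0.090 fully home against its end stop (piston under the foot), moving along the stand's -y axis. Starts at 0. It drags with about 1.5 N.
- carriage_knob (a point): Centre of the black upright knob (18 mm across, 22 mm high, its centre 51 mm above the worktop, on a 12 mm stem) on the carriage's outer end, 110 mm from the nest's centre along the stand's +y axis; moves with the carriage.
- piston_mid (a point): Centre (half-way up) of the light alloy piston, 60 mm across and 54 mm high, standing upright and loose in the carriage's shallow round nest (1.5 mm play, rim 6 mm high); its underside is 20 mm and its crown 74 mm above the worktop.
- bearing_1: Bystander: ball bearing 47 mm across, 14 mm high, lying near the pawl side of the stand. Origin at its underside.
- hub_spacer: Bystander: alloy spacer ring 38 mm across, 30 mm high, in front of the stand. Origin at its underside.
- tape_roll: Bystander: roll of tape 66 mm across, 19 mm high, behind the track. Origin at its underside.
- lock_nut: Bystander: large nut 41 mm across, 16 mm high, behind the track. Origin at its underside.
- screwdriver_a: Bystander: screwdriver 215 mm long lying at the right. Origin at its underside.
- brake_pad_2: Bystander: brake pad 42 x 84 x 12 mm, at the back. Origin at its underside.
Mind the look-alikes: they are no part of the job. Of the things that look like the part that bears piston_mid, the middle-sized one is meant.

How it is judged:
By the outcome, as a careful person would: the job done as asked, in the order asked, and still so for the second after the job is handed in, with the robot touching nothing.
It also fails if it takes over 67 s, if anything falls off the work surface, if the arm or the gripper's body presses on something with over 40 N, if the wrist force passes 120 N, or if a joint passes its speed limit or range.

### The arm

A 6-joint arm with a two-finger parallel gripper is mounted at the origin on a cart in front of the work surface, level with it; the furniture and walls round the work are solid. World frame = base frame: x ahead of the robot, y to its left, z up, the work surface at z = 0. Lengths are in m, angles in degrees, forces in N, time in s.
With the tool pointing down it reaches from about 0.35 to 0.875 m from the base axis. Payload 4.2 kg.
Tool frame: the origin (TCP) lies at the centre of the arm's flange, where the gripper is bolted on; the fingertips stand 182 mm ahead of it and the grasp point (between the pads) lies 164 mm ahead of it (r.nose_length is the distance from the TCP to the fingertips, in m); z points along the fingers, y is the line along which they close (so a half turn about z gives the same grasp; the last joint's range is limited). The gripper opens to 87 mm and grips with 3 to 60 N. Pads are 19 mm wide; open, the fingers measure 117 mm over their backs; the gripper's body (75 mm by 190 mm) begins 51 mm behind the grasp point.
Start: joints at [-58.522, 22.042, 0.453, 0, -68.411, -14.817], TCP at [0.179, -0.599, 0.405] pointing down, gripper open.
Joint ranges: [-179.83, 179.83], [-69.29, 118.12], [-61.27, 80.66], [-181.25, 117.63], [-171.15, -9.14], [-177.46, 177.46]. Speed limits (degrees/s): [159.86, 159.86, 180, 180, 180, 180].

### API

Orientations are given as a 3x3 rotation matrix whose columns are the frame's x, y, z axes.
In Python, from station import r, vision gives the robot as it stands. The module is installed in compiled form; this text tells all that it offers.
- The arm moves only by the shell command python3 -m creep 'ROWS'. ROWS is JSON, a list of rows, each a list of 7 numbers: the opening, from -1 (shut) to 1 (fully open), then the shift along the tool's x, y, z in mm, then the turn, a rotation vector about the tool's x, y, z in degrees. A call has 1 to 8 rows; each row is the pose to reach, as a shift and turn from the pose commanded when the call began, along the tool's axes at that moment; what a row does not reach only later rows make up. A row lasts 1/12 s, in which the tool goes at most 41.7 mm and 7.16 degrees, less where a joint would pass 70% of its speed; a pose out of reach is approached as far as the arm can. A call with a gripper value outside its range is refused whole. The fingers move at their own pace and stop on an object; the grip force is fixed at half the most. Time passes only in rows, so rows that repeat a pose let the fingers close. It gives the time, the measured TCP pose, the force, the opening and the grip force at its end, in the units of the state.
- r.sense(): the state, without advancing time (a new reading comes with each control period).
- vision.capture(name): name is "side" or "top"; returns (picture, depth): 400x640x3 uint8, red, green, blue; 400x640 float32, m along the optical axis (not along the pixel's ray), 0 where there is no reading.
- vision.camera_model(name): a dict with "vertical_fov" (degrees; the focal length in pixels is half the picture's height over the tangent of half this angle, whatever the lens; pixels are square), "cx", "cy" (the principal point, pixels), "distortion" ([k1, k2, p1, p2, k3] as OpenCV has them; the pictures are not rectified), "extrinsics" (4x4, takes a point from camera to world coordinates). Camera axes: x right, y down, z forward; pixel columns grow to the right and rows downward; lengths in m; the calibration is good to about 2 mm. A picture is of the moment at which its call begins. camera_model takes no time and is no camera call.
- r.finish_job(): hands the job in; it is judged then, once.
Trained networks look in the newest picture that a camera, given by its name, has taken for a name from the list of things; names that differ only in an ending like _2 or _b are one class to them, and where a whole thing is asked for, a point or a joint stands for the part that bears it (a point fixed in the world has none). Each returns a list of dicts, best first, with "conf" (0 to 1); they miss things now and then, are a little off and sometimes report something else, mostly with a low value. They report only what shows in the picture. A call takes as long as a camera call. They do not tell look-alikes from the thing itself.
- vision.find_in(camera, thing): "uv" ([column, row] in pixels, amid what is visible of it).
- vision.cut_out(camera, thing): "region" (400x640 bool, what is visible of it) and "uv" ([column, row] in pixels, amid what is visible of it).
The state is a dict: "time_s": time; "joints": joint angles; "joint_velocities": joint speeds; "effort": joint torques, N m; "tcp_pos": TCP position; "ee_rot": TCP orientation; "wrist_force": force on the tool from outside, world axes, zero at the start; "moment": the same for the moment, N m; "gripper_width": opening from 0.0 (shut) to 1.0 (fully open); "gripper_force": force on a finger pad.
Only numpy, scipy, OpenCV 4.12 (cv2) and the standard library are available. Lean on these libraries where they do the work, as an engineer would, in place of code of your own. Each camera call takes 0.05 s, during which the arm holds its last target. There are 200 camera calls.

## Working session

There is one attempt and no reset: what is moved stays moved. The work goes in short steps, Python scripts to look and compute and a shell command to move; the robot and the scene stay as the last step left them, time stands still between calls to the robot, and variables do not carry over. Pictures are saved under pics/ and viewed, at most 10 in all, crops included, and the job is handed in when it is done.

```bash
mkdir -p pics; cat > h.py <<'E'
import numpy as np, cv2
from station import r, vision
def K(m):
    f=200/np.tan(np.radians(m["vertical_fov"]/2)); return np.array([[f,0,m["cx"]],[0,f,m["cy"]],[0,0,1.]])
def cloud(cam,uv,d):
    m=vision.camera_model(cam); uv=np.atleast_2d(uv).astype(float)
    n=cv2.undistortPoints(uv[:,None],K(m),np.array(m["distortion"]))[:,0]
    p=np.c_[n*d[:,None],d]; T=np.array(m["extrinsics"]); return p@T[:3,:3].T+T[:3,3]
def proj(cam,P):
    m=vision.camera_model(cam);T=np.linalg.inv(np.array(m["extrinsics"]))
    return cv2.projectPoints(np.atleast_2d(P).astype(float),cv2.Rodrigues(T[:3,:3])[0],T[:3,3],K(m),np.array(m["distortion"]))[0][:,0]
def cut(cam,thing,D,k=3):
    out=[]
    for c in vision.cut_out(cam,thing)[:k]:
        v,u=np.nonzero(c["region"]&(D>0)); out.append((c["conf"],np.round(c["uv"]),cloud(cam,np.c_[u,v],D[v,u])))
    return out
E
cat > a.py <<'E'
from h import *
np.set_printoptions(precision=3,suppress=True)
s=r.sense();print(s["time_s"],s["tcp_pos"],s["ee_rot"],s["wrist_force"])
for cam in("top","side"):
    P,D=vision.capture(cam);cv2.imwrite(f"pics/{cam}0.png",P[:,:,::-1]);np.save(cam+"D.npy",D)
    print(cam,np.array(vision.camera_model(cam)["extrinsics"])[:3])
    for t in["t_handle","foot","pawl_pad","carriage_knob","piston_mid","stop_clamp","stand"]:
        for c,uv,X in cut(cam,t,D):
            if len(X): print(t,round(c,2),uv,len(X),"med",np.median(X,0),"lo",np.percentile(X,3,0),"hi",np.percentile(X,97,0))
E
python3 a.py
```

```text
0.0 [ 0.179 -0.599  0.404] [[-0.958 -0.287 -0.001]
 [-0.287  0.958  0.002]
 [ 0.     0.002 -1.   ]] [-0.024 -0.156  0.978]
top [[-0.007 -0.987  0.161  0.392]
 [-1.     0.01   0.016 -0.11 ]
 [-0.017 -0.161 -0.987  1.257]]
t_handle 0.86 [311. 206.] 556 med [ 0.563 -0.067  0.079] lo [ 0.49  -0.092  0.028] hi [ 0.576 -0.044  0.241]
foot 0.94 [309. 206.] 501 med [ 0.56  -0.067  0.079] lo [ 0.492 -0.088  0.051] hi [ 0.573 -0.045  0.242]
pawl_pad 0.68 [346. 202.] 185 med [ 0.569 -0.165  0.066] lo [ 0.558 -0.197  0.06 ] hi [ 0.577 -0.088  0.105]
carriage_knob 0.81 [264. 228.] 490 med [0.506 0.075 0.02 ] lo [ 0.474 -0.013  0.014] hi [0.537 0.139 0.062]
carriage_knob 0.51 [307. 204.] 605 med [ 0.563 -0.067  0.08 ] lo [ 0.49  -0.09   0.014] hi [ 0.583 -0.04   0.241]
piston_mid 0.83 [370. 177.] 781 med [ 0.647 -0.236  0.073] lo [ 0.614 -0.273  0.015] hi [ 0.687 -0.2    0.077]
piston_mid 0.73 [278. 261.] 185 med [0.407 0.031 0.038] lo [0.389 0.014 0.027] hi [0.424 0.05  0.043]
piston_mid 0.63 [309. 204.] 512 med [ 0.563 -0.067  0.086] lo [ 0.492 -0.092  0.053] hi [ 0.576 -0.044  0.242]
stop_clamp
[... 878 characters left out ...]
403 0.045 0.035] lo [0.386 0.018 0.002] hi [0.423 0.055 0.039]
piston_mid 0.76 [323. 196.] 354 med [ 0.617 -0.234  0.064] lo [ 0.61  -0.273  0.006] hi [ 0.687 -0.214  0.076]
piston_mid 0.64 [324. 282.] 993 med [0.501 0.038 0.069] lo [0.477 0.001 0.026] hi [0.53  0.053 0.074]
stop_clamp 0.8 [301. 206.] 468 med [ 0.584 -0.037  0.181] lo [ 0.56  -0.056  0.157] hi [ 0.612 -0.018  0.194]
stop_clamp 0.4 [318. 238.] 1395 med [ 0.561 -0.061  0.086] lo [ 0.49  -0.095  0.03 ] hi [ 0.574 -0.038  0.24 ]
stand 0.89 [314. 266.] 6852 med [ 0.532 -0.041  0.018] lo [ 0.462 -0.119  0.008] hi [0.603 0.158 0.227]
stand 0.2 [312. 313.] 1127 med [0.503 0.076 0.019] lo [ 0.471 -0.006  0.012] hi [0.536 0.147 0.061]
```

```bash
cat > b.py <<'E'
from h import *
np.set_printoptions(precision=4,suppress=True)
v,u=np.mgrid[0:400,0:640]; v=v.ravel();u=u.ravel()
for cam in("top","side"):
    D=np.load(cam+"D.npy");d=D.ravel();X=cloud(cam,np.c_[u,v],d)
    def sel(name,c,rad,lo,hi):
        m=(d>0)&(np.hypot(X[:,0]-c[0],X[:,1]-c[1])<rad)&(X[:,2]>lo)&(X[:,2]<hi);Q=X[m]
        if len(Q)<5: print(cam,name,len(Q));return
        q=Q[:,:2].astype(np.float32);R=cv2.minAreaRect(q*1000)
        w,V=np.linalg.eigh(np.cov(q.T));
        print(cam,name,len(Q),"mean",Q.mean(0),"zmed",np.median(Q[:,2]),"rect",np.round(R[0],1),np.round(R[1],1),round(R[2],1),"axis",np.degrees(np.arctan2(*V[::-1,-1])))
    sel("handle",(.56,-.066),.06,.232,.27)
    sel("knob",(.52,.13),.06,.056,.07)
    sel("pad",(.568,-.17),.04,.06,.075)
    sel("crown",(.503,.028),.045,.068,.08)
    sel("clamp",(.59,-.05),.07,.175,.197)
    sel("track",(.5,.1),.13,.008,.0145)
a=cv2.imread("pics/top0.png");b=cv2.imread("pics/side0.png")
c=np.hstack([cv2.resize(x[120:320,220:420],None,fx=2,fy=2) if 0 else cv2.resize(x[140:340,220:420],(400,400)) for x in(a,b)])
cv2.imwrite("pics/c0.png",c)
E
python3 b.py
```

```text
top handle 153 mean [ 0.5699 -0.0691  0.2388] zmed 0.23926143257876142 rect [570.3 -68.3] [62.9 12.9] 88.6 axis 88.96453501002914
top knob 33 mean [0.5107 0.1328 0.0615] zmed 0.061666762136243225 rect [510.6 133.3] [16.1 15.9] 43.5 axis 97.65130609780081
top pad 137 mean [ 0.5676 -0.172   0.0656] zmed 0.06561209694915271 rect [ 567.8 -164.9] [67.4 20.2] 89.0 axis 89.28373707370022
top crown 333 mean [0.5084 0.0224 0.0725] zmed 0.07240710698326902 rect [508.5  22. ] [56.1 55.8] 0.5 axis 48.19455858497301
top clamp 307 mean [ 0.5953 -0.0581  0.1876] zmed 0.18597876818739767 rect [589.4 -55.6] [77.  54.9] 86.9 axis 98.0646444702533
top track 674 mean [0.5113 0.0884 0.0117] zmed 0.011816891616143299 rect [524.9  62. ] [207.2 178.6] 67.7 axis 90.85470402863106
side handle 171 mean [ 0.5667 -0.0643  0.238 ] zmed 0.23857408136929192 rect [567.4 -67.4] [64.5 14.2] 87.0 axis 86.96105848405463
side knob 73 mean [0.5082 0.1341 0.0609] zmed 0.06128202568441776 rect [508.3 133.4] [16.4 17.2] 24.2 axis 120.19912917275826
side pad 153 mean [ 0.5646 -0.1712  0.0649] zmed 0.06519589510989898 rect [ 566.  -166.4] [71.3 22.4] 87.3 axis 87.24989547317234
side crown 509 mean [0.5051 0.0252 0.0721] zmed 0.07218049110680302 rect [505.9  24. ] [56.3 57.4] 60.7 axis 104.43394190965653
side clamp 543 mean [ 0.5853 -0.0481  0.1862] zmed 0.1850259345896138 rect [586.5 -55.7] [78.6 54.1] 89.9 axis -144.20096369640453
side track 1388 mean [0.5043 0.101  0.0119] zmed 0.011965054349312276 rect [510.6  63.2] [199.4 193.6] 49.5 axis 78.45170307858764
```

View pics/side0.png

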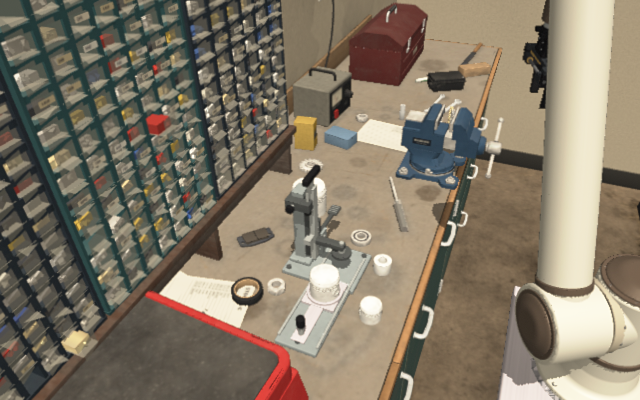

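View pics/top0.png

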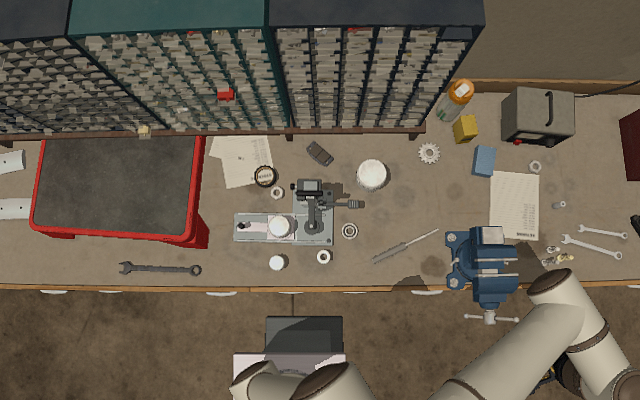

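```bash
cat > g.py <<'E'
# g.py x y z yaw [tip] : row reaching grasp point (or tips) at xyz, tool down, tool-y at world yaw deg
import sys,numpy as np
from station import r
from scipy.spatial.transform import Rotation as Ro
x,y,z,a=map(float,sys.argv[1:5]); L=r.nose_length if len(sys.argv)>5 else .164
s=r.sense();R=np.array(s["ee_rot"]);a=np.radians(a)
Y=np.array([np.cos(a),np.sin(a),0]);Z=np.array([0,0,-1.]);G=np.c_[np.cross(Y,Z),Y,Z]
d=R.T@(np.array([x,y,z+L])-s["tcp_pos"])*1000
print(s["time_s"],np.round(s["joints"],0),np.round(s["wrist_force"],1),"ROW",np.round(d,1),np.round(Ro.from_matrix(R.T@G).as_rotvec(degrees=True),1))
E
python3 g.py .569 -.068 .31 178.7
```

```text
0.8 [-59.  22.   0.  -0. -68. -15.] [ 0.2 -0.3 -1. ] ROW [-525.6  396.7  -69.2] [ -0.   0. -72.]
```

```bash
python3 -m creep '[[0.2,0,0,-69,0,0,0],[0.2,0,0,-69,0,0,0],[0.2,-526,397,-69,0,0,-72],[0.2,-526,397,-69,0,0,-72],[0.2,-526,397,-69,0,0,-72],[0.2,-526,397,-69,0,0,-72],[0.2,-526,397,-69,0,0,-72],[0.2,-526,397,-69,0,0,-72]]'; python3 g.py .569 -.068 .31 178.7
```

```text
time_s: 1.47
tcp_pos: [0.3277, -0.3955, 0.474]
ee_rot: [[-0.501, -0.866, 0.001], [-0.866, 0.501, -0.0], [0.0, -0.001, -1.0]]
wrist_force: [0.5, 0.0, 0.0]
gripper_width: 0.612
gripper_force: 0.0
1.4667 [-32.   9.  -8.   0. -73.   2.] [0.5 0.  0. ] ROW [-404.3  -44.9    0. ] [ -0.   -0.  -28.7]
```

```bash
python3 -m creep '[[0.2,-404,-45,0,0,0,-29],[0.2,-404,-45,0,0,0,-29],[0.2,-404,-45,0,0,0,-29],[0.2,-404,-45,0,0,0,-29],[0.2,-404,-45,0,0,0,-29],[0.2,-404,-45,0,0,0,-29],[0.2,-404,-45,0,0,0,-29],[0.2,-404,-45,0,0,0,-29]]'; python3 g.py .569 -.068 .31 178.7
```

```text
time_s: 2.13
tcp_pos: [0.5272, -0.1281, 0.4742]
ee_rot: [[-0.023, -1.0, 0.001], [-1.0, 0.023, -0.0], [-0.0, -0.001, -1.0]]
wrist_force: [0.6, -1.3, -0.1]
gripper_width: 0.6
gripper_force: 0.0
2.1333 [  3.  12.  -4.   0. -74.  -5.] [ 0.6 -1.3 -0.1] ROW [-61.  -40.4   0.2] [-0.  0. -0.]
```

```bash
python3 -m creep '[[0.2,-61,-40,0,0,0,0],[0.2,-61,-40,0,0,0,0],[0.2,-61,-40,0,0,0,0],[0.2,-61,-40,0,0,0,0]]'; python3 g.py .569 -.068 .232 178.7
```

```text
time_s: 2.47
tcp_pos: [0.5688, -0.0684, 0.4731]
ee_rot: [[-0.021, -1.0, -0.001], [-1.0, 0.021, -0.0], [0.0, 0.001, -1.0]]
wrist_force: [-0.3, -0.4, 0.3]
gripper_width: 0.602
gripper_force: 0.0
2.4667 [  9.  15.  -0.  -0. -75. -11.] [-0.3 -0.4  0.3] ROW [-0.4 -0.3 77.1] [ 0.1 -0.   0.1]
```

```bash
python3 - <<'E'
from h import *
P,D=vision.capture("side");Q,_=vision.capture("top")
cv2.imwrite("pics/c1.png",np.hstack([cv2.resize(P[80:280,220:420,::-1],(400,400)),cv2.resize(Q[100:300,220:420,::-1],(400,400))]))
E
```

```text
(no output)
```

View pics/c1.png

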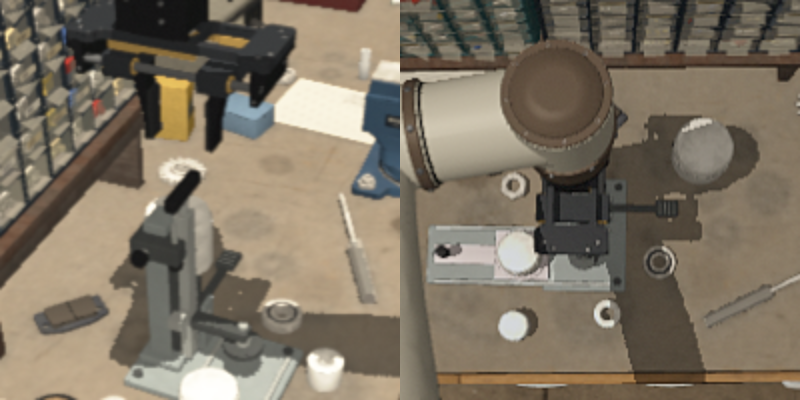

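The gripper stands over the T-handle (side crop ~(185,190)), fingers straddling it in x. Now I descend and grip.

```bash
python3 -m creep '[[0.2,0,0,35,0,0,0],[0.2,0,0,60,0,0,0],[0.2,0,0,78,0,0,0],[0.2,0,0,78,0,0,0],[-1,0,0,78,0,0,0],[-1,0,0,78,0,0,0],[-1,0,0,78,0,0,0],[-1,0,0,78,0,0,0]]'; python3 -m creep '[[-1,0,0,0,0,0,0],[-1,0,0,0,0,0,0],[-1,0,0,0,0,0,0],[-1,0,0,0,0,0,0]]'
```

```text
time_s: 3.23
tcp_pos: [0.5681, -0.0703, 0.3975]
ee_rot: [[-0.024, -1.0, 0.003], [-1.0, 0.024, 0.0], [-0.0, -0.003, -1.0]]
wrist_force: [0.2, 0.6, 0.2]
gripper_width: 0.383
gripper_force: 0.0
time_s: 3.57
tcp_pos: [0.5698, -0.07, 0.3967]
ee_rot: [[-0.023, -1.0, 0.008], [-1.0, 0.023, -0.0], [-0.0, -0.008, -1.0]]
wrist_force: [7.1, -2.3, -2.8]
gripper_width: 0.154
gripper_force: 30.0
```

```bash
python3 -m creep '[[-1,0,-1,-4,0,0,0],[-1,0,-1,-8,0,0,0],[-1,0,-1,-12,0,0,0],[-1,0,-1,-16,0,0,0],[-1,0,-1,-20,0,0,0],[-1,0,-1,-24,0,0,0],[-1,0,-1,-28,0,0,0],[-1,0,-1,-28,0,0,0]]'; python3 -m creep '[[-1,0,0,-4,0,0,0],[-1,0,0,-8,0,0,0],[-1,0,0,-12,0,0,0],[-1,0,0,-14,0,0,0],[-1,0,0,-16,0,0,0],[-1,0,0,-18,0,0,0],[-1,0,0,-18,0,0,0],[-1,0,0,-18,0,0,0]]'
```

```text
time_s: 4.23
tcp_pos: [0.5704, -0.07, 0.4232]
ee_rot: [[-0.024, -1.0, 0.004], [-1.0, 0.024, 0.0], [-0.0, -0.004, -1.0]]
wrist_force: [6.9, -2.0, -6.0]
gripper_width: 0.159
gripper_force: 30.0
time_s: 4.9
tcp_pos: [0.5705, -0.0701, 0.4403]
ee_rot: [[-0.024, -1.0, 0.004], [-1.0, 0.024, 0.0], [-0.0, -0.004, -1.0]]
wrist_force: [7.1, -2.7, -7.4]
gripper_width: 0.157
gripper_force: 30.0
```

```bash
for i in 1; do python3 -m creep '[[-1,0,0,-1,0,0,0],[-1,0,0,-2,0,0,0],[-1,0,0,-2,0,0,0],[-1,0,0,-2,0,0,0]]'; python3 -m creep '[[-1,0,0,-1,0,0,0],[-1,0,0,-2,0,0,0],[-1,0,0,-2,0,0,0],[-1,0,0,-2,0,0,0]]';python3 -m creep '[[-1,0,0,-1,0,0,0],[-1,0,0,-2,0,0,0],[-1,0,0,-2,0,0,0],[-1,0,0,-2,0,0,0]]';python3 -m creep '[[-1,0,0,-1,0,0,0],[-1,0,0,-2,0,0,0],[-1,0,0,-2,0,0,0],[-1,0,0,-2,0,0,0]]'; done | grep -E "tcp_pos|force|time"
```

```text
time_s: 5.23
tcp_pos: [0.5704, -0.07, 0.4432]
wrist_force: [5.7, -1.6, -4.8]
gripper_force: 30.0
time_s: 5.57
tcp_pos: [0.5703, -0.07, 0.4457]
wrist_force: [5.7, -1.3, -3.1]
gripper_force: 30.0
time_s: 5.9
tcp_pos: [0.5704, -0.07, 0.4472]
wrist_force: [6.2, -1.7, -4.4]
gripper_force: 30.0
time_s: 6.23
tcp_pos: [0.5705, -0.0701, 0.4486]
wrist_force: [7.3, -2.2, -7.8]
gripper_force: 30.0
```

```bash
(python3 -m creep '[[-1,0,0,-1,0,0,0],[-1,0,0,-1,0,0,0],[-1,0,0,-1,0,0,0],[-1,0,0,-1,0,0,0]]'; python3 -m creep '[[-1,0,0,-1,0,0,0],[-1,0,0,-1,0,0,0],[-1,0,0,-1,0,0,0],[-1,0,0,-1,0,0,0]]') | grep -E "tcp_pos|wrist|time"
```

```text
time_s: 6.57
tcp_pos: [0.5705, -0.0701, 0.4494]
wrist_force: [7.3, -3.5, -7.0]
time_s: 6.9
tcp_pos: [0.5705, -0.07, 0.4502]
wrist_force: [7.5, -3.0, -9.2]
```

```bash
(python3 -m creep '[[-1,0,0,-1,0,0,0],[-1,0,0,-1,0,0,0],[-1,0,0,-1,0,0,0],[-1,0,0,-1,0,0,0]]'; python3 -m creep '[[-1,0,0,-1,0,0,0],[-1,0,0,-1,0,0,0],[-1,0,0,-1,0,0,0],[-1,0,0,-1,0,0,0]]') | grep -E "tcp_pos|wrist|time"
```

```text
time_s: 7.23
tcp_pos: [0.5705, -0.0701, 0.451]
wrist_force: [8.3, -3.0, -9.0]
time_s: 7.57
tcp_pos: [0.5705, -0.0701, 0.4519]
wrist_force: [9.0, -2.0, -9.9]
```

```bash
(python3 -m creep '[[-1,0,0,-1,0,0,0],[-1,0,0,-1,0,0,0],[-1,0,0,-1,0,0,0],[-1,0,0,-1,0,0,0]]'; python3 -m creep '[[-1,0,0,-1,0,0,0],[-1,0,0,-1,0,0,0],[-1,0,0,-1,0,0,0],[-1,0,0,-1,0,0,0]]') | grep -E "tcp_pos|wrist|time"
```

```text
time_s: 7.9
tcp_pos: [0.5705, -0.07, 0.4538]
wrist_force: [6.9, -2.4, -6.3]
time_s: 8.23
tcp_pos: [0.5704, -0.07, 0.4552]
wrist_force: [5.5, -1.7, -5.7]
```

```bash
(python3 -m creep '[[-1,0,0,-1,0,0,0],[-1,0,0,-1,0,0,0],[-1,0,0,-1,0,0,0],[-1,0,0,-1,0,0,0]]'; python3 -m creep '[[-1,0,0,-1,0,0,0],[-1,0,0,-1,0,0,0],[-1,0,0,-1,0,0,0],[-1,0,0,-1,0,0,0]]') | grep -E "tcp_pos|wrist|time"
```

```text
time_s: 8.57
tcp_pos: [0.5703, -0.07, 0.4569]
wrist_force: [6.5, -2.0, -3.3]
time_s: 8.9
tcp_pos: [0.5703, -0.07, 0.4579]
wrist_force: [4.5, -1.8, -2.4]
```

```bash
(python3 -m creep '[[-1,0,0,-1,0,0,0],[-1,0,0,-1,0,0,0],[-1,0,0,-1,0,0,0],[-1,0,0,-1,0,0,0]]'; python3 -m creep '[[-1,0,0,-1,0,0,0],[-1,0,0,-1,0,0,0],[-1,0,0,-1,0,0,0],[-1,0,0,-1,0,0,0]]';python3 -m creep '[[-1,0,0,-1,0,0,0],[-1,0,0,-1,0,0,0],[-1,0,0,-1,0,0,0],[-1,0,0,-1,0,0,0]]') | grep -E "tcp_pos|wrist|time"
```

```text
time_s: 9.23
tcp_pos: [0.5703, -0.07, 0.4586]
wrist_force: [5.2, -2.1, -4.1]
time_s: 9.57
tcp_pos: [0.5704, -0.07, 0.4591]
wrist_force: [6.1, -1.8, -4.9]
time_s: 9.9
tcp_pos: [0.5704, -0.0701, 0.4597]
wrist_force: [6.6, -2.7, -6.2]
```

```bash
(python3 -m creep '[[-1,0,0,-1,0,0,0],[-1,0,0,-1,0,0,0],[-1,0,0,-1,0,0,0],[-1,0,0,-1,0,0,0]]'; python3 -m creep '[[-1,0,0,-1,0,0,0],[-1,0,0,-1,0,0,0],[-1,0,0,-1,0,0,0],[-1,0,0,-1,0,0,0]]';python3 -m creep '[[-1,0,0,-1,0,0,0],[-1,0,0,-1,0,0,0],[-1,0,0,-1,0,0,0],[-1,0,0,-1,0,0,0]]') | grep -E "tcp_pos|wrist|time"
```

```text
time_s: 10.23
tcp_pos: [0.5705, -0.07, 0.4604]
wrist_force: [7.9, -2.5, -6.9]
time_s: 10.57
tcp_pos: [0.5705, -0.07, 0.4611]
wrist_force: [7.7, -2.4, -8.8]
time_s: 10.9
tcp_pos: [0.5706, -0.07, 0.4616]
wrist_force: [7.8, -2.6, -9.9]
```

```bash
(python3 -m creep '[[-1,0,0,-1,0,0,0],[-1,0,0,-1,0,0,0],[-1,0,0,-1,0,0,0],[-1,0,0,-1,0,0,0]]'; python3 -m creep '[[-1,0,0,-1,0,0,0],[-1,0,0,-1,0,0,0],[-1,0,0,-1,0,0,0],[-1,0,0,-1,0,0,0]]') | grep -E "tcp_pos|wrist|time"; python3 -c "
from h import *
P,D=vision.capture('side');cv2.imwrite('pics/c2.png',cv2.resize(P[80:280,220:420,::-1],(600,600)))"
```

```text
time_s: 11.23
tcp_pos: [0.5706, -0.0701, 0.4622]
wrist_force: [9.2, -2.6, -12.0]
time_s: 11.57
tcp_pos: [0.5707, -0.0701, 0.4627]
wrist_force: [10.1, -3.6, -12.7]
```

View pics/c2.png

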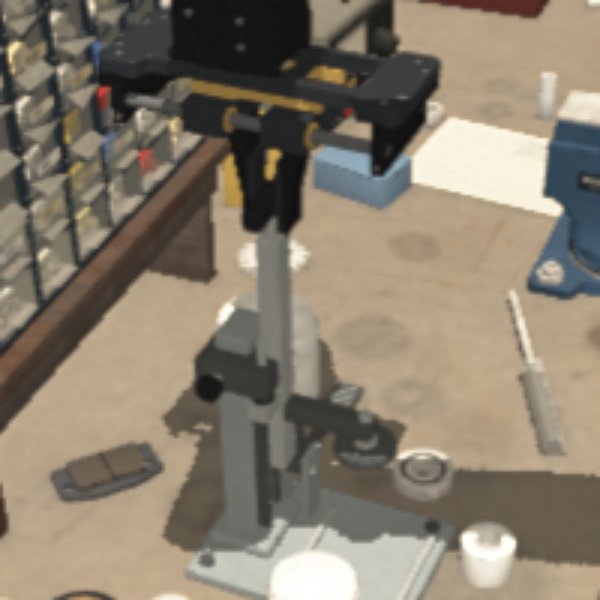

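The buffer is clearly felt: force rises by a steady 2 N/mm, and the picture shows the lug right under the clamp at ~(265,390). Next I lower the rail onto the pawl.

```bash
(python3 -m creep '[[-1,0,0,1,0,0,0],[-1,0,0,2,0,0,0],[-1,0,0,3,0,0,0],[-1,0,0,4,0,0,0],[-1,0,0,5,0,0,0],[-1,0,0,6,0,0,0],[-1,0,0,6,0,0,0],[-1,0,0,6,0,0,0]]'; python3 -m creep '[[-1,0,0,1,0,0,0],[-1,0,0,2,0,0,0],[-1,0,0,2,0,0,0],[-1,0,0,2,0,0,0]]') | grep -E "tcp_pos|wrist|time"
```

```text
time_s: 12.28
tcp_pos: [0.5704, -0.07, 0.4594]
wrist_force: [6.2, -2.5, -3.9]
time_s: 12.62
tcp_pos: [0.5703, -0.07, 0.4577]
wrist_force: [6.1, -0.8, -3.2]
```

```bash
(python3 -m creep '[[-1,0,0,1,0,0,0],[-1,0,0,2,0,0,0],[-1,0,0,2,0,0,0],[-1,0,0,2,0,0,0]]'; python3 -m creep '[[-1,0,0,1,0,0,0],[-1,0,0,1,0,0,0],[-1,0,0,1,0,0,0],[-1,0,0,1,0,0,0]]') | grep -E "tcp_pos|wrist|time"
```

```text
time_s: 12.95
tcp_pos: [0.5702, -0.07, 0.4565]
wrist_force: [5.9, -1.1, -0.5]
time_s: 13.28
tcp_pos: [0.5701, -0.07, 0.4564]
wrist_force: [6.3, -1.8, 1.0]
```

```bash
(python3 -m creep '[[0.2,0,0,0,0,0,0],[0.2,0,0,0,0,0,0],[0.2,0,0,0,0,0,0],[0.2,0,0,0,0,0,0],[0.2,0,0,-20,0,0,0],[0.2,0,0,-45,0,0,0],[0.2,0,0,-60,0,0,0],[0.2,0,0,-60,0,0,0]]') | grep -E "tcp_pos|wrist|time|wid";python3 g.py .5095 .133 .36 178.7;  python3 - <<'E'
from h import *
for cam in("side","top"):
    P,D=vision.capture(cam)
    v,u=np.mgrid[0:400,0:640];v=v.ravel();u=u.ravel();d=D.ravel();X=cloud(cam,np.c_[u,v],d)
    m=(d>0)&(abs(X[:,0]-.569)<.02)&(abs(X[:,1]+.068)<.05)&(X[:,2]>.24)&(X[:,2]<.33);print(cam,m.sum(),np.percentile(X[m],[5,50,97],axis=0).round(4) if m.any() else 0)
E
```

```text
time_s: 13.95
tcp_pos: [0.5688, -0.0702, 0.5184]
wrist_force: [0.7, -0.5, 1.8]
gripper_width: 0.59
13.95 [  9.  14.   4.   0. -81. -11.] [ 0.7 -0.5  1.8] ROW [-201.8   64.1   -6. ] [-0.3 -0.  -0. ]
side 413 [[ 0.5606 -0.0907  0.2436]
 [ 0.5651 -0.0616  0.2891]
 [ 0.5746 -0.0377  0.3007]]
top 68 [[ 0.564  -0.0813  0.288 ]
 [ 0.5658 -0.0639  0.2981]
 [ 0.5698 -0.0415  0.303 ]]
```

```bash
python3 -m creep '[[-0.1,-202,64,-6,0,0,0],[-0.1,-202,64,-6,0,0,0],[-0.1,-202,64,-6,0,0,0],[-0.1,-202,64,-6,0,0,0],[-0.1,-202,64,-6,0,0,0],[-0.1,-202,64,-6,0,0,0],[-0.1,-202,64,-6,0,0,0],[-0.1,-202,64,-6,0,0,0]]' | grep -E "tcp_pos|wid";python3 g.py .5095 .133 .10 178.7;python3 -c "
from h import *
P,D=vision.capture('side');cv2.imwrite('pics/c3.png',cv2.resize(P[150:350,220:420,::-1],(500,500)))"
```

```text
tcp_pos: [0.5096, 0.1336, 0.5195]
gripper_width: 0.446
14.7167 [ 32.   9.  -1.  -0. -80. -34.] [ 0.2 -0.7 -0.4] ROW [  0.3  -0.6 255.5] [ 0.1 -0.1 -0. ]
```

View pics/c3.png

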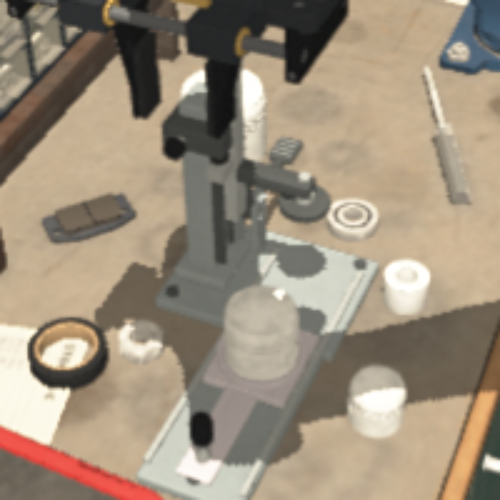

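```bash
python3 -m creep '[[-0.1,0,0,40,0,0,0],[-0.1,0,0,80,0,0,0],[-0.1,0,0,120,0,0,0],[-0.1,0,0,160,0,0,0],[-0.1,0,0,200,0,0,0],[-0.1,0,0,230,0,0,0],[-0.1,0,0,250,0,0,0],[-0.1,0,0,250,0,0,0]]' | grep -E "tcp_pos|wrist";python3 g.py .5095 .133 .054 178.7;python3 -c "
from h import *
P,D=vision.capture('side');cv2.imwrite('pics/c4.png',cv2.resize(P[200:360,220:420,::-1],(500,400)))"
```

```text
tcp_pos: [0.5086, 0.1308, 0.2657]
wrist_force: [-0.3, 0.2, 0.2]
15.4333 [ 32.  21. -24.  -0. -46. -34.] [-0.3  0.2  0.2] ROW [-2.4 -1.3 47.7] [ 0.6 -0.3 -0.3]
```

View pics/c4.png

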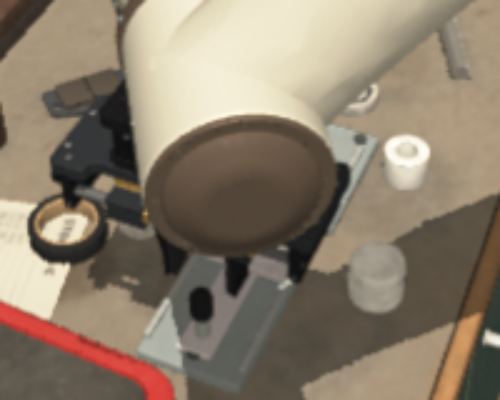

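```bash
python3 - <<'E'
from h import *
s=r.sense();t=np.array(s["tcp_pos"]);R=np.array(s["ee_rot"])
P=[t+R[:,2]*.182+R[:,1]*o for o in(-.024,0,.024)]+[[.5095,.133,.051]]
print((proj("side",np.array(P))-[220,200])*2.5, s["joints"],s["tcp_pos"])
E
```

```text
[[170.62607926 260.936461  ]
 [200.53013341 271.02628012]
 [230.99612935 281.29085693]
 [200.37575058 304.59851052]] [ 3.21511152e+01  2.08883112e+01 -2.36045313e+01 -1.50492892e-03
 -4.58715061e+01 -3.36713699e+01] [0.50963618 0.13158644 0.26850478]
```

The fingertips at (172,262) and (235,278) straddle the knob at (200,304), as projected. I lower and grip.

```bash
python3 -m creep '[[-0.1,0,0,25,0,0,0],[-0.1,0,0,44,0,0,0],[-0.1,0,0,51,0,0,0],[-0.1,0,0,51,0,0,0],[-1,0,0,51,0,0,0],[-1,0,0,51,0,0,0],[-1,0,0,51,0,0,0],[-1,0,0,51,0,0,0]]' | grep -E "tcp_pos|wrist|width"; python3 -m creep '[[-1,0,0,0,0,0,0],[-1,0,0,0,0,0,0]]' ; python3 g.py .5095 .133 .054 178.7
```

```text
tcp_pos: [0.5101, 0.1336, 0.2209]
wrist_force: [0.2, -0.2, -0.2]
gripper_width: 0.232
time_s: 16.32
tcp_pos: [0.5108, 0.1336, 0.2209]
ee_rot: [[-0.023, -1.0, 0.004], [-1.0, 0.023, 0.001], [-0.001, -0.004, -1.0]]
wrist_force: [3.1, -2.0, 2.5]
gripper_width: 0.193
gripper_force: 30.0
16.3167 [ 32.  25. -26.   0. -39. -34.] [ 3.1 -2.   2.5] ROW [0.7 1.3 2.9] [-0.2  0.1 -0. ]
```

```bash
(python3 -m creep '[[-1,2,0,0,0,0,0],[-1,5,0,0,0,0,0],[-1,9,0,0,0,0,0],[-1,13,0,0,0,0,0],[-1,17,0,0,0,0,0],[-1,21,0,0,0,0,0],[-1,25,0,0,0,0,0],[-1,29,0,0,0,0,0]]'; python3 -m creep '[[-1,4,0,0,0,0,0],[-1,8,0,0,0,0,0],[-1,12,0,0,0,0,0],[-1,16,0,0,0,0,0],[-1,20,0,0,0,0,0],[-1,24,0,0,0,0,0],[-1,28,0,0,0,0,0],[-1,32,0,0,0,0,0]]';python3 -m creep '[[-1,3,0,0,0,0,0],[-1,6,0,0,0,0,0],[-1,9,0,0,0,0,0],[-1,12,0,0,0,0,0],[-1,15,0,0,0,0,0],[-1,18,0,0,0,0,0],[-1,20,0,0,0,0,0],[-1,20,0,0,0,0,0]]') | grep -E "time|tcp_pos|wrist|width"
```

```text
time_s: 16.98
tcp_pos: [0.5101, 0.1046, 0.2209]
wrist_force: [2.9, 1.6, 6.2]
gripper_width: 0.197
time_s: 17.65
tcp_pos: [0.5093, 0.0726, 0.2208]
wrist_force: [2.9, 2.6, 6.3]
gripper_width: 0.195
time_s: 18.32
tcp_pos: [0.5088, 0.0523, 0.2209]
wrist_force: [4.0, -1.3, 5.6]
gripper_width: 0.196
```

Travelled about 81 mm; now I feel for the end stop.

```bash
(python3 -m creep '[[-1,2,0,0,0,0,0],[-1,4,0,0,0,0,0],[-1,6,0,0,0,0,0],[-1,7,0,0,0,0,0],[-1,7,0,0,0,0,0],[-1,7,0,0,0,0,0]]'; python3 -m creep '[[-1,1,0,0,0,0,0],[-1,2,0,0,0,0,0],[-1,2,0,0,0,0,0],[-1,2,0,0,0,0,0]]'; python3 -m creep '[[-1,1,0,0,0,0,0],[-1,2,0,0,0,0,0],[-1,2,0,0,0,0,0],[-1,2,0,0,0,0,0]]') | grep -E "time|tcp_pos|wrist|width"
```

```text
time_s: 18.82
tcp_pos: [0.5086, 0.0455, 0.2209]
wrist_force: [3.2, -0.1, 6.3]
gripper_width: 0.196
time_s: 19.15
tcp_pos: [0.5085, 0.0436, 0.2208]
wrist_force: [2.8, 1.4, 6.3]
gripper_width: 0.195
time_s: 19.48
tcp_pos: [0.5084, 0.043, 0.2209]
wrist_force: [0.1, 10.0, 5.7]
gripper_width: 0.199
```

```bash
python3 -m creep '[[-1,-0.5,0,0,0,0,0],[-0.1,-0.5,0,0,0,0,0],[-0.1,-0.5,0,0,0,0,0],[-0.1,-0.5,0,0,0,0,0],[-0.1,0,0,-15,0,0,0],[-0.1,0,0,-40,0,0,0],[-0.1,0,0,-80,0,0,0],[-0.1,0,0,-120,0,0,0]]'| grep -E "time|tcp_pos|wrist|width";  python3 -m creep '[[-0.1,0,0,-40,0,0,0],[-0.1,0,0,-80,0,0,0],[-0.1,0,0,-120,0,0,0],[-0.1,0,0,-160,0,0,0],[-0.1,0,0,-190,0,0,0],[-0.1,0,0,-190,0,0,0]]'| grep -E "time|tcp_pos|wrist"; python3 g.py .5664 -.184 .15 178.7 tip;python3 -c "
from h import *
P,D=vision.capture('side');cv2.imwrite('pics/c5.png',cv2.resize(P[150:350,220:420,::-1],(500,500)))"
```

```text
time_s: 20.15
tcp_pos: [0.5062, 0.0406, 0.3389]
wrist_force: [1.5, -0.0, -0.6]
gripper_width: 0.445
time_s: 20.65
tcp_pos: [0.5073, 0.0406, 0.5361]
wrist_force: [1.3, 0.6, 1.0]
20.65 [ 23.   7.  -2.   0. -81. -24.] [1.3 0.6 1. ] ROW [223.5 -62.4 204.1] [-0.6  0.1 -0.1]
```

View pics/c5.png

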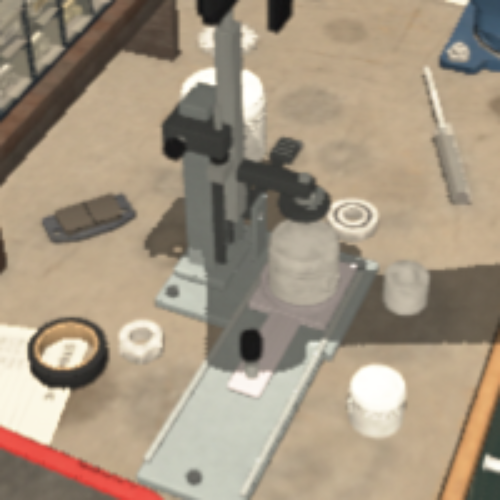

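```bash
python3 -m creep '[[-1,224,-62,0,0,0,0],[-1,224,-62,0,0,0,0],[-1,224,-62,0,0,0,0],[-1,224,-62,0,0,0,0],[-1,224,-62,0,0,0,0],[-1,224,-62,0,0,0,0],[-1,224,-62,0,0,0,0],[-1,224,-62,0,0,0,0]]'| grep -E "time|tcp_pos|wrist"; cat > arm.py <<'E'
from h import *
v,u=np.mgrid[0:400,0:640];v=v.ravel();u=u.ravel()
s=r.sense();t=np.array(s["tcp_pos"]);print(t,np.round(s["joints"]))
for cam in("side","top"):
    P,D=vision.capture(cam);cv2.imwrite(f"pics/arm_{cam}.png",P[:,:,::-1]);d=D.ravel();X=cloud(cam,np.c_[u,v],d)
    m=(d>0)&(np.hypot(X[:,0]-t[0],X[:,1]-t[1])<.22)&(X[:,2]>t[2]-.19);Q=X[m]-t
    for lo in np.arange(-.2,.3,.05):
        q=Q[(Q[:,2]>=lo)&(Q[:,2]<lo+.05)]
        if len(q)>5: print(cam,round(lo,2),len(q),"dx",q[:,0].min().round(3),q[:,0].max().round(3),"dy",q[:,1].min().round(3),q[:,1].max().round(3))
E
python3 arm.py; python3 g.py .5664 -.184 .15 178.7 tip
```

```text
time_s: 21.37
tcp_pos: [0.5642, -0.1855, 0.5263]
wrist_force: [-0.3, 0.9, -0.9]
[ 0.56419358 -0.18547584  0.52629169] [ -3.  16.   9.  -0. -83.   1.]
side -0.2 1011 dx -0.017 0.219 dy -0.105 0.097
side -0.15 1791 dx -0.09 0.218 dy -0.108 0.099
side -0.1 3988 dx -0.098 0.216 dy -0.103 0.1
side -0.05 2230 dx -0.039 0.219 dy -0.096 0.1
side -0.0 311 dx -0.035 0.198 dy -0.009 0.1
top -0.2 619 dx 0.189 0.21 dy -0.103 0.1
top -0.15 933 dx -0.035 0.213 dy -0.104 0.1
top -0.1 2180 dx -0.096 0.214 dy -0.102 0.1
top -0.05 1078 dx -0.038 0.215 dy -0.104 0.1
top -0.0 1889 dx -0.04 0.216 dy -0.106 0.1
top 0.05 2043 dx -0.045 0.215 dy -0.106 0.1
top 0.1 3236 dx -0.178 0.22 dy -0.103 0.218
top 0.15 13420 dx -0.179 0.043 dy -0.04 0.22
21.4667 [ -2.  16.   9.  -0. -83.   1.] [ 0.2 -0.   0.2] ROW [  0.4  -3.2 195.8] [ 0.2  0.  -0.1]
```

View pics/arm_side.png

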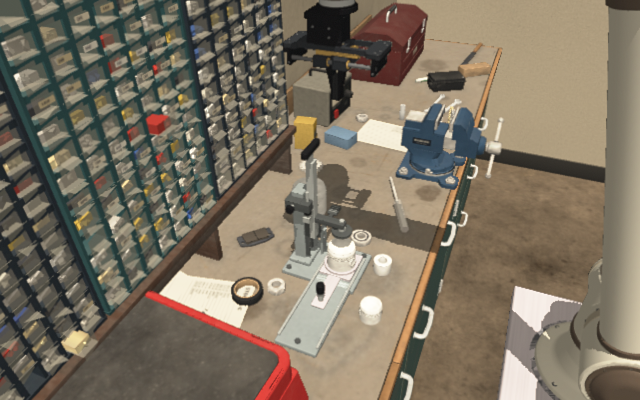

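```bash
cat > gt.py <<'E'
# gt.py x y z tilt : row to put the tips there, tool tilted about world x (TCP leans to -y), closing line along stand x
import sys,numpy as np
from station import r
from scipy.spatial.transform import Rotation as Ro
x,y,z,t=map(float,sys.argv[1:5]);s=r.sense();R=np.array(s["ee_rot"]);a=np.radians(178.7)
Y=np.array([np.cos(a),np.sin(a),0]);Z=np.array([0,0,-1.]);G=Ro.from_rotvec(-t*Y,degrees=True).as_matrix()@np.c_[np.cross(Y,Z),Y,Z]
d=R.T@(np.array([x,y,z])-G[:,2]*r.nose_length-s["tcp_pos"])*1000
print(s["time_s"],np.array(s["tcp_pos"]).round(4),np.round(s["wrist_force"],1),"tips",(np.array(s["tcp_pos"])+R[:,2]*r.nose_length).round(4),"ROW",np.round(d,1),np.round(Ro.from_matrix(R.T@G).as_rotvec(degrees=True),1),"G z",G[:,2].round(2))
E
python3 gt.py .565 -.176 .25 20
```

```text
21.4667 [ 0.564  -0.1837  0.528 ] [ 0.2 -0.   0.2] tips [ 0.5633 -0.1836  0.3458] ROW [ 54.7  -1.3 106.8] [  0.2 -20.   -0.1] G z [ 0.01  0.34 -0.94]
```

```bash
python3 -m creep '[[-1,30,-1,0,0,-7,0],[-1,55,-1,20,0,-14,0],[-1,55,-1,50,0,-20,0],[-1,55,-1,80,0,-20,0],[-1,55,-1,107,0,-20,0],[-1,55,-1,107,0,-20,0],[-1,55,-1,107,0,-20,0]]'| grep -E "time|tcp_pos|wrist"; python3 gt.py .565 -.176 .10 20; python3 -c "
from h import *
P,D=vision.capture('side');Q,E=vision.capture('top');np.save('E.npy',E);np.save('D.npy',D);cv2.imwrite('pics/c6.png',np.hstack([cv2.resize(P[60:300,200:440,::-1],(400,400)),cv2.resize(Q[60:300,200:440,::-1],(400,400))]))"
```

```text
time_s: 22.05
tcp_pos: [0.5639, -0.2379, 0.4218]
wrist_force: [0.4, -0.0, 0.6]
22.05 [ 0.5639 -0.2379  0.4218] [ 0.4 -0.   0.6] tips [ 0.5646 -0.1755  0.2506] ROW [ 52.   -0.3 141.4] [ 0.2  0.  -0. ] G z [ 0.01  0.34 -0.94]
```

View pics/c6.png

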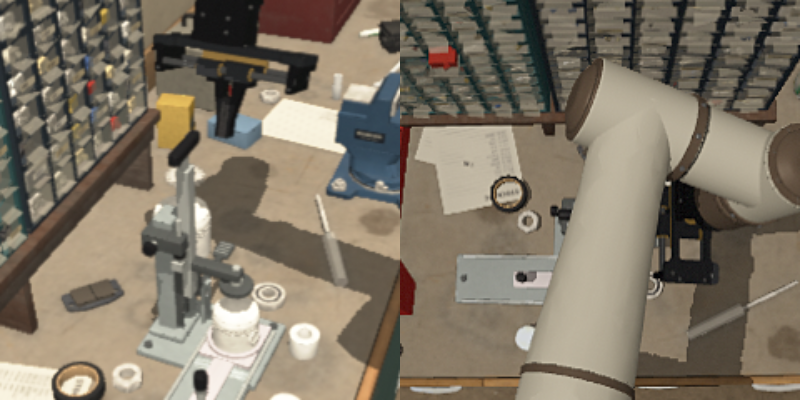

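```bash
python3 - <<'E'
from h import *
np.set_printoptions(precision=3,suppress=True)
E=np.load('E.npy')
C=np.array([(585,90),(605,110),(625,150),(640,120),(620,200),(600,200),(650,200),(600,250),(590,300),(680,130),(730,150)],float)
uv=np.c_[(C[:,0]-400)/1.6667+200,C[:,1]/1.6667+60].astype(int)
print(np.c_[C,cloud("top",uv,E[uv[:,1],uv[:,0]])])
E
```

```text
[[585.     90.      0.621  -0.087   0.641]
 [605.    110.      0.601  -0.105   0.645]
 [625.    150.      0.564  -0.122   0.642]
 [640.    120.      0.594  -0.136   0.637]
 [620.    200.      0.517  -0.117   0.653]
 [600.    200.      0.517  -0.1     0.651]
 [650.    200.      0.519  -0.143   0.641]
 [600.    250.      0.472  -0.1     0.667]
 [590.    300.      0.43   -0.092   0.678]
 [680.    130.      0.588  -0.173   0.624]
 [730.    150.      0.574  -0.222   0.604]]
```

```bash
python3 -m creep '[[-1,9,0,24,0,0,0],[-1,18,0,48,0,0,0],[-1,27,0,74,0,0,0],[-1,36,0,98,0,0,0],[-1,44,0,120,0,0,0],[-1,52,0,141,0,0,0],[-1,52,0,141,0,0,0],[-1,52,0,141,0,0,0]]'| grep -E "time|tcp_pos|wrist"; python3 gt.py .565 -.176 .072 20; python3 - <<'E'
from h import *
Q,E=vision.capture("top");P,D=vision.capture("side")
u,v=np.meshgrid(range(640),range(400));u=u.ravel();v=v.ravel();X=cloud("top",np.c_[u,v],E.ravel())
m=(E.ravel()>0)&(abs(X[:,0]-.569)<.03)&(X[:,1]>-.13)&(X[:,1]<-.02)&(X[:,2]>.3)
print(m.sum(),X[m][:,2].min(),X[m][:,2].max(),X[m][:,1].max(),X[m][:,1].min())
cv2.imwrite('pics/c7.png',cv2.resize(P[80:280,220:420,::-1],(600,600)))
E
```

```text
time_s: 22.82
tcp_pos: [0.5646, -0.2394, 0.2737]
wrist_force: [1.3, -0.1, 1.4]
22.8167 [ 0.5646 -0.2394  0.2737] [ 1.3 -0.1  1.4] tips [ 0.5662 -0.1772  0.1024] ROW [ 9.4  1.1 29. ] [-0. -0.  0.] G z [ 0.01  0.34 -0.94]
609 0.3000171018669261 0.539593590685321 -0.03936203213270631 -0.1299861512346482
```

View pics/c7.png

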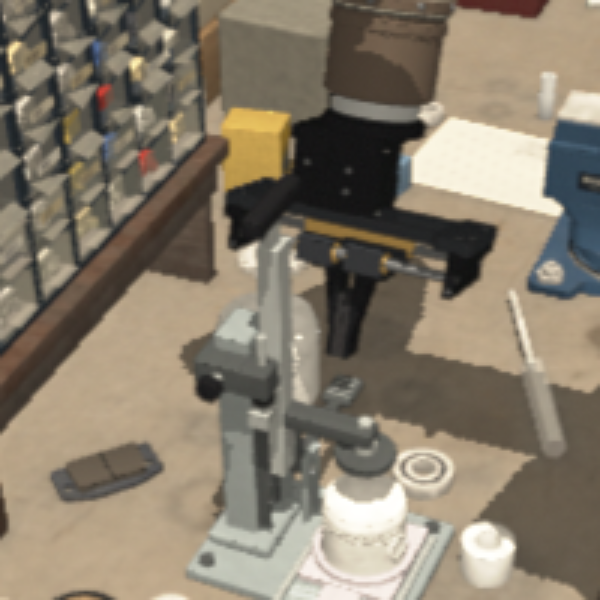

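```bash
(python3 -m creep '[[-1,3,0,10,0,0,0],[-1,6,0,20,0,0,0],[-1,9,0,28,0,0,0],[-1,9,0,28,0,0,0],[-1,9,0,28,0,0,0]]'; python3 -m creep '[[-1,0.7,0,1.9,0,0,0],[-1,1.4,0,3.8,0,0,0],[-1,2,0,5.6,0,0,0],[-1,2,0,5.6,0,0,0]]'; python3 -m creep '[[-1,0.7,0,1.9,0,0,0],[-1,1.4,0,3.8,0,0,0],[-1,2,0,5.6,0,0,0],[-1,2,0,5.6,0,0,0]]')| grep -E "time|tcp_pos|wrist"; python3 gt.py .565 -.176 .049 20
```

```text
time_s: 23.33
tcp_pos: [0.5638, -0.2385, 0.2423]
wrist_force: [0.1, 0.2, 0.4]
time_s: 23.67
tcp_pos: [0.5641, -0.2387, 0.2373]
wrist_force: [0.4, -1.3, 1.4]
time_s: 24.0
tcp_pos: [0.5639, -0.2384, 0.2306]
wrist_force: [0.2, -0.6, 0.7]
24.0 [ 0.5639 -0.2384  0.2306] [ 0.2 -0.6  0.7] tips [ 0.5654 -0.1761  0.0594] ROW [3.4 0.3 9.8] [-0.   0.  -0.1] G z [ 0.01  0.34 -0.94]
```

```bash
(python3 -m creep '[[-1,0.7,0,1.9,0,0,0],[-1,1.4,0,3.8,0,0,0],[-1,2,0,5.6,0,0,0],[-1,2.7,0,7.5,0,0,0],[-1,3.4,0,9.4,0,0,0],[-1,4,0,11,0,0,0],[-1,4,0,11,0,0,0],[-1,4,0,11,0,0,0]]'; python3 -m creep '[[-1,0,0,0,0,0,0],[-1,0,0,0,0,0,0],[-1,0,0,0,0,0,0],[-1,0,0,0,0,0,0],[-1,0,0,0,0,0,0],[-1,0,0,0,0,0,0],[-1,0,0,0,0,0,0],[-1,0,0,0,0,0,0]]')| grep -E "time|tcp_pos|wrist"; cat > hz.py <<'E'
from h import *
for cam in("side","top"):
    P,D=vision.capture(cam);d=D.ravel();u,v=np.meshgrid(range(640),range(400));X=cloud(cam,np.c_[u.ravel(),v.ravel()],d)
    m=(d>0)&(abs(X[:,0]-.567)<.02)&(X[:,1]>-.11)&(X[:,1]<-.03)&(X[:,2]>.2)&(X[:,2]<.315);print(cam,m.sum(),np.percentile(X[m][:,2],[50,90,97]) if m.any() else 0)
    if cam=="side": cv2.imwrite('pics/c8.png',cv2.resize(P[80:300,220:420,::-1],(500,550)))
E
python3 hz.py
```

```text
time_s: 24.67
tcp_pos: [0.5639, -0.2383, 0.2194]
wrist_force: [0.6, 0.9, 1.7]
time_s: 25.33
tcp_pos: [0.5639, -0.2384, 0.2195]
wrist_force: [0.2, 1.1, 2.7]
side 434 [0.25020494 0.26557943 0.26657286]
top 105 [0.26443334 0.26755212 0.26826532]
```

The handle top is at 0.266 m, so the rail is at 28 mm and the foot is on the piston. I hold briefly, then release the pawl and retreat.

```bash
(python3 -m creep '[[-1,0,0,0,0,0,0],[-1,0,0,0,0,0,0],[-1,0,0,0,0,0,0],[-1,0,0,0,0,0,0],[-1,0,0,0,0,0,0],[-1,0,0,0,0,0,0]]'; python3 -m creep '[[-1,-1.4,0,-3.8,0,0,0],[-1,-2.8,0,-7.6,0,0,0],[-1,-4.2,0,-11.4,0,0,0],[-1,-6,0,-16,0,0,0],[-1,-9,0,-24,0,0,0],[-1,-15,0,-40,0,0,0],[-1,-27,0,-75,0,0,0],[-1,-40,0,-110,0,0,0]]'; python3 -m creep '[[-1,-14,0,-38,0,0,0],[-1,-28,0,-76,0,0,0],[-1,-42,0,-114,0,0,0],[-1,-50,0,-136,0,0,0],[-1,-50,0,-136,0,0,0],[-1,-50,0,-136,0,0,0]]')| grep -E "time|tcp_pos|wrist"; python3 hz.py; python3 - <<'E'
from h import *
np.set_printoptions(precision=3,suppress=True)
for cam in("side","top"):
    P,D=vision.capture(cam);d=D.ravel();u,v=np.meshgrid(range(640),range(400));X=cloud(cam,np.c_[u.ravel(),v.ravel()],d)
    for n,c,rad,lo,hi in(("pad",(.566,-.184),.02,.03,.1),("knob",(.508,.043),.025,.056,.07),("crown",(.504,-.067),.034,.068,.079),("footarm",(.504,-.067),.024,.079,.09)):
        m=(d>0)&(np.hypot(X[:,0]-c[0],X[:,1]-c[1])<rad)&(X[:,2]>lo)&(X[:,2]<hi);print(cam,n,m.sum(),np.median(X[m],0) if m.any() else 0)
E
```

```text
time_s: 25.93
tcp_pos: [0.5639, -0.2384, 0.2194]
wrist_force: [-0.5, 1.5, 1.8]
time_s: 26.6
tcp_pos: [0.5635, -0.2382, 0.3365]
wrist_force: [0.7, -0.7, 0.3]
time_s: 27.1
tcp_pos: [0.5634, -0.2377, 0.4839]
wrist_force: [-0.2, -0.1, -0.4]
side 433 [0.25134829 0.26554524 0.26653688]
top 15 [0.26456676 0.26687881 0.26750311]
side pad 105 [ 0.564 -0.181  0.065]
side knob 63 [0.506 0.044 0.061]
side crown 213 [ 0.496 -0.05   0.072]
side footarm 179 [ 0.498 -0.06   0.082]
top pad 27 [ 0.566 -0.19   0.065]
top knob 33 [0.509 0.043 0.062]
top crown 0 0
top footarm 0 0
```

```bash
python3 -c "
from station import r
print(r.finish_job())"
```

```text
the job is handed in; nothing more can be done
None
```

The job is done and handed in: the rail came up against the buffer (about 13 N at the wrist) and held on the pawl, the carriage was pushed home against its end stop, and the foot now rests on the piston (rail about 28 mm) with the pawl sprung back.

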